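# Clear the transilluminator and hold its sprung shield at the working angle

### The job

Somebody left the bench timer on the shut amber shield of the transilluminator: set it down, without dropping it, on its small sloping stand, face up, lying flat with its key end against the ledge and its display end uphill. Then take the sprung shield at its front (it has a grip bar there) and lift it until the sheet is in line with the sloping top edges of the side screens (32 degrees), without swinging it well past them, and finish while still holding it there, so that a colleague can reach in below it with the UV still screened off. Leave the tip box, the gel tray and the bottle where they are.

Things in the scene. Friction and masses are not known exactly. Their poses are not given: they have to be found in the camera images.
- viewer: UV transilluminator, a fixed bench instrument: light-grey case 280 mm deep (x), 250 mm wide (y), 100 mm high, dark filter glass on top, covered by the amber shield (cover), which is hinged along the rear. Origin: centre of its underside, on the bench. x points from its front panel (robot's side) to its rear, y to its left, z up.
- screen_tip (a point): Tip of the left side screen. The two side screens are fixed upright aluminium wedges, 3 mm thick, at y = +-120 mm of viewer. Their straight top edges, trimmed with a dark strip, start on the hinge axis and climb forwards at 0.56 rad (32 degrees) to tips 165 mm from the axis, 200 mm above the bench. These edges mark the working angle.
- cover: Amber acrylic shield, 228 x 226 x 5 mm, about 0.42 kg. Origin: middle of the hinge axis. Its axes turn with it and match viewer's when shut: the sheet spans x = -7 to -235 mm, y = +-113 mm, z = +-2.5 mm, free edge towards the robot. Shut, its upper face is 114.5 mm above the bench.
- hinge (a joint): The shield's hinge, rad: 0 shut, growing as the front edge rises, 0.56 when the sheet is in line with the side screens' top edges (the mark); stop at 1.45. Sprung towards shut: with the shield's weight it takes about 5 N straight up at the grip bar to start it and about 9 N to hold it at the mark; let go, it falls shut.
- hinge_axis (a point): Middle of the hinge axis, which runs along y of viewer, 112 mm above the bench and 115 mm behind the case's centre. Axes as viewer. As the hinge opens, the grip bar circles about this axis.
- cover_bar (a point): Middle of the shield's grip bar: round steel, 14 mm diameter, 120 mm long, parallel to the hinge, at x = -213 mm, z = +38 mm of cover, 150 mm above the bench when shut. Two 10 mm posts, 104 mm apart, carry it; between them 94 mm is free to grip, 35 mm from the bar's centre line down to the sheet. Axes of cover: x across the bar, y along it.
- timer: The bench timer, 0.1 to 0.2 kg: origin at the centre of its underside, axes as timer_center.
- timer_center (a point): Centre of the bench timer, a flat light-grey block 86 mm long (x), 56 mm wide (y), 28 mm thick (z), with a display and two rows of keys on its face. x points from the key end to the display end, z out of the face. It starts lying face up on the shut shield, display end roughly to the rear (within 0.5 rad).
- timer_display (a point): Middle of the timer's display, on its face, 19 mm from the timer's centre towards the display end (+x) and 14 mm out (+z).
- rest: Sloping board of the timer's stand, fixed on the bench left or right of the instrument. Origin: centre of the board's upper face, 62 mm up. x points up the 30-degree slope (low end to the robot), y across, z square out of the board. Board 92 x 44 mm, x = +-46 mm; a ledge 10 mm high ends it at x = -46 mm. Seated, the timer's centre is at (-3, 0, +14) mm. Base plate below: 60 x 100 x 6 mm.
- tip_box_mid (a point): Bystander: centre of a closed pipette-tip box, 124 x 84 x 66 mm, 0.25 kg, loose on the bench beside the instrument, on the side away from the timer's stand.
- gel_tray_mid (a point): Bystander: centre (12 mm up) of an empty white gel tray, 120 x 84 x 24 mm, with two side walls, loose on the bench.
- bottle_mid (a point): Bystander: centre of an amber reagent bottle, 66 mm diameter, 150 mm high, standing loose on the bench.
- tip_box: The tip box; origin: centre of its underside.
- gel_tray: The gel tray; origin: centre of its underside.
- bottle: The bottle; origin: centre of its underside.
Things that resemble listed ones, but are neither listed nor needed, are in the scene too. There is more than one size of the timer; the job needs the larger. Leave any red look-alike of the part that bears rest alone.

How it is judged:
By the outcome, as a careful person would: the job done as asked, in the order asked, and still so for the second after the job is handed in, while the arm keeps its last pose, push and grip.
It also fails if it takes over 59 s, if anything falls off the work surface, if the arm or the gripper's body presses on something with over 40 N, if the wrist force passes 120 N, or if a joint passes its speed limit or range.

### The arm

A 6-joint arm with a two-finger parallel gripper is mounted at the origin on the work surface. World frame = base frame: x ahead of the robot, y to its left, z up, the work surface at z = 0. Lengths are in m, angles in rad, forces in N, time in s.
With the tool pointing down it reaches from about 0.375 to 0.9 m from the base axis. Payload 3.1 kg.
Tool frame: the origin (TCP) lies between the finger pads; the fingertips stand 19 mm ahead of it and the grasp point (between the pads) is the TCP; z points along the fingers, y is the direction in which the jaws open and shut (so a half turn about z gives the same grasp; the last joint's range is limited). The gripper opens to 87 mm and grips with 3 to 60 N. Pads are 19 mm wide; open, the fingers measure 117 mm over their backs; the gripper's body (75 mm by 190 mm) begins 51 mm behind the grasp point.
Start: joints at [1.153, 0.527, 1.433, -0, 1.181, -0.178], TCP at [0.148, 0.607, 0.242] pointing down, gripper open.
Joint ranges: [-3.08, 3.08], [-0.75, 2.2], [0.22, 2.44], [-1.43, 4.57], [0, 2.65], [-2.85, 2.85]. Speed limits (rad/s): [2.79, 2.79, 3.14, 3.14, 3.14, 3.14].

### API

Orientations are given as a unit quaternion [x, y, z, w].
In Python, from rig import robot gives the robot as it stands.
- The arm moves only by the tool apply_moves, never from a script. Its argument "series" is a list of rows, each a list of 7 numbers: the shift along the tool's x, y, z in cm, then the turn, a rotation vector about the tool's x, y, z in degrees, then the opening, from 0 (shut) to 1 (fully open). In form: [[dx, dy, dz, rx, ry, rz, grip], ...]. A call has 1 to 5 rows; each row is the pose to reach, as a shift and turn from the pose commanded when the call began, along the tool's axes at that moment; what a row does not reach only later rows make up. A row lasts 1/12 s, in which the tool goes at most 41.7 mm and 7.16 degrees, less where a joint would pass 70% of its speed; a pose out of reach is approached as far as the arm can. A call with a gripper value outside its range is refused whole. The fingers move at their own pace and stop on an object; "newtons" is the grip in N (left out, the last holds). Time passes only in rows, so rows that repeat a pose let the fingers close. It gives the time, the measured TCP pose, the force and the opening at its end, in the units of the state.
- robot.get_obs(): the state, without advancing time (a new reading comes with each control period).
- robot.camera(name): name is "scene" or "top" or "wrist"; returns the picture (384x512x3 uint8, red, green, blue); there is no depth.
- robot.camera_params(name): a dict with "mtx" (3x3 intrinsics, pixels), "origin" and "rotation" of the camera in the world. Camera axes: x right, y down, z forward; pixel columns grow to the right and rows downward; lengths in m; the calibration is good to about 2 mm. The wrist camera is an equidistant fisheye: a pixel r from the principal point sees the ray r / f radians off the axis. A picture is of the moment at which its call begins: read the wrist's pose just before it. camera_params takes no time and is no camera call; for the wrist camera it gives the pose at the moment of the call.
- robot.hand_in(): hands the job in, once; it reports no verdict.
The state is a dict: "time": time; "q": joint angles; "joint_velocities": joint speeds; "joint_torque": joint torques, N m; "position": TCP position; "tool_rot": TCP orientation; "ft_force": force on the tool from outside, world axes, zero at the start; "moment": the same for the moment, N m; "grip_width": finger opening in m.
Only numpy, scipy, OpenCV 4.12 (cv2) and the standard library are available. Lean on these libraries where they do the work, as an engineer would, in place of code of your own. Each camera call takes 0.05 s, during which the arm holds its last target. There are 200 camera calls.

## Working session

There is one attempt and no reset: what is moved stays moved. The work goes in short steps, Python scripts to look and compute and a tool call to move; the robot and the scene stay as the last step left them, time stands still between calls to the robot, and variables do not carry over. Pictures are saved under pics/ and viewed, about 8 in all and at most 12, crops included, and the job is handed in when it is done.

Besides the shell and the picture viewer there is one more tool, called after ">>>" as name(argument=value, ...), one argument or row to a line, values as JSON. apply_moves: Moves the arm, as the interface text tells. Its arguments: {"type":"object","properties":{"series":{"type":"array"},"newtons":{"type":"number"}},"required":["series"]}

```bash
ls; mkdir -p pics
python3 - <<'E'
from rig import robot
import cv2,numpy as np
for n in ["scene","top"]:
    im=robot.camera(n); cv2.imwrite(f"pics/{n}0.png",im[:,:,::-1])
    p=robot.camera_params(n); print(n,p)
o=robot.get_obs();print(o)
a=cv2.imread("pics/scene0.png");b=cv2.imread("pics/top0.png")
cv2.imwrite("pics/s0.png",cv2.resize(a,(800,600),interpolation=cv2.INTER_CUBIC))
cv2.imwrite("pics/t0.png",cv2.resize(b,(800,600),interpolation=cv2.INTER_CUBIC))
E
```

```text
pics
scene {'mtx': array([[379.17630906,   0.        , 254.9688736 ],
       [  0.        , 379.17630906, 185.75555636],
       [  0.        ,   0.        ,   1.        ]]), 'origin': array([0.92795559, 0.77058128, 0.9866566 ]), 'rotation': array([ 0.21474029,  0.90521986, -0.35533172, -0.09057033])}
top {'mtx': array([[410.36327602,   0.        , 256.30096884],
       [  0.        , 410.36327602, 191.61123674],
       [  0.        ,   0.        ,   1.        ]]), 'origin': array([0.31459944, 0.05100625, 1.28327099]), 'rotation': array([ 0.7308267 , -0.67325793,  0.07643909, -0.0822992 ])}
{'time': 0.1, 'q': array([ 1.15349748e+00,  5.28350617e-01,  1.43377140e+00, -1.14281106e-05,
        1.18142752e+00, -1.78523492e-01]), 'joint_velocities': array([ 0.00106908, -0.0024223 , -0.00077393,  0.00094939, -0.00192428,
        0.00067086]), 'joint_torque': array([-1.00390691e-04, -4.40984988e+01, -1.77151144e+01,  6.34862948e-02,
        5.34083485e-02, -3.67207099e-05]), 'position': array([0.14755015, 0.60668618, 0.24068423]), 'tool_rot': array([ 1.19102051e-01,  9.92881536e-01, -9.36895494e-04, -2.82145126e-04]), 'ft_force': array([-0.10840255, -0.02648785,  0.09062466]), 'moment': array([0.0602933 , 0.01016231, 0.01095355]), 'grip_width': 0.08708689023868349}
```

View pics/s0.png

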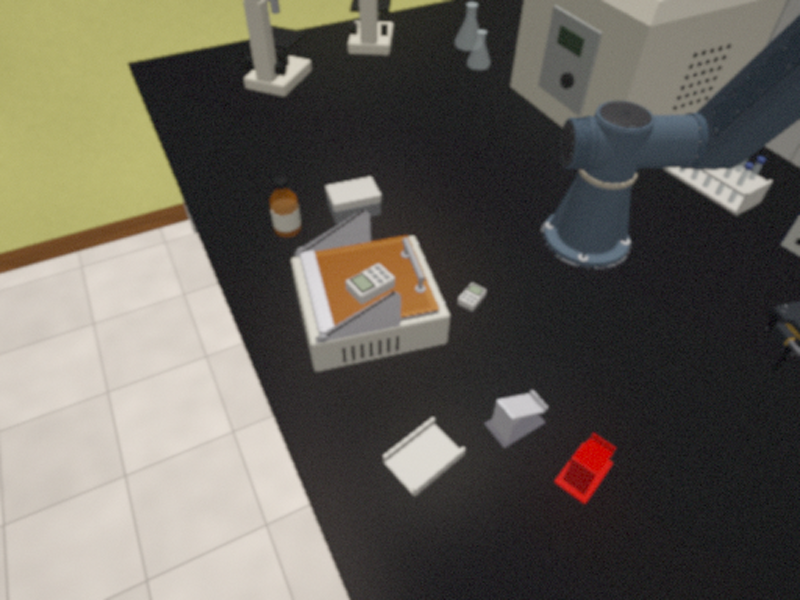

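View pics/t0.png

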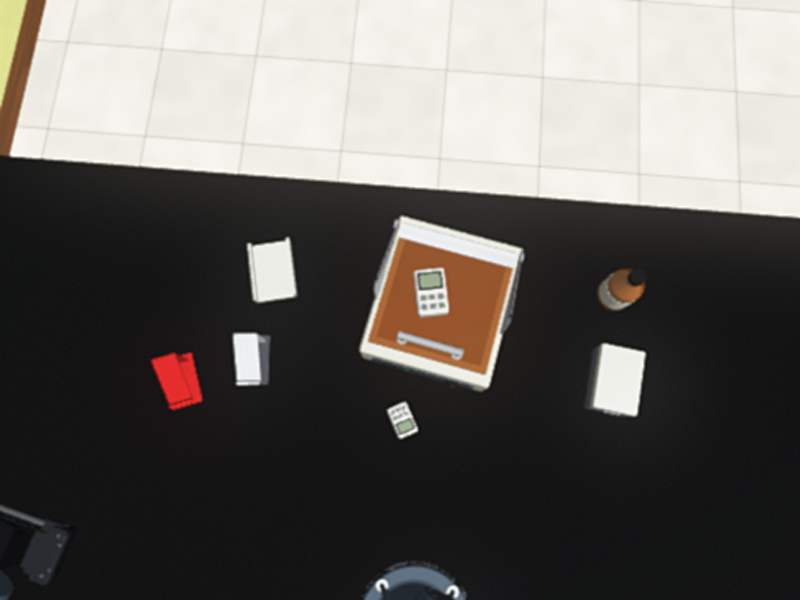

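The scene shows the timer on the shield, the grey stand left of the instrument (top view about 250,358), a red decoy, and a small decoy timer. I'll zoom in on the details.

```bash
cat > h.py <<'E'
import numpy as np,cv2
from scipy.spatial.transform import Rotation as R
from rig import robot
def ray(n,uv,p=None):
    p=p or robot.camera_params(n);K=np.array(p["mtx"])
    x=(uv[0]-K[0,2])/K[0,0];y=(uv[1]-K[1,2])/K[1,1]
    if n=="wrist":
        r=np.hypot(x,y);s=np.sin(r)/r if r>1e-9 else 1;d=np.array([x*s,y*s,np.cos(r)])
    else:d=np.array([x,y,1.])
    return np.array(p["origin"]),R.from_quat(p["rotation"]).apply(d)
def at(n,uv,z,p=None):
    o,d=ray(n,uv,p);return o+d*(z-o[2])/d[2]
def proj(n,P,p=None):
    p=p or robot.camera_params(n);K=np.array(p["mtx"])
    c=R.from_quat(p["rotation"]).inv().apply(np.atleast_2d(P)-p["origin"])
    if n=="wrist":
        r=np.hypot(c[:,0],c[:,1]);t=np.arctan2(r,c[:,2]);c=np.c_[c[:,:2]/r[:,None]*t[:,None],np.ones(len(c))]
    c=c/c[:,2:];return (c@K.T)[:,:2]
E
python3 - <<'E'
import cv2,numpy as np
t=cv2.imread("pics/top0.png");s=cv2.imread("pics/scene0.png")
def c(im,x,y,w,h,W,H):return cv2.resize(im[y:y+h,x:x+w],(W,H),interpolation=cv2.INTER_CUBIC)
A=c(t,225,135,120,120,600,600)
B=np.vstack([c(t,140,200,50,60,200,240),c(s,300,240,60,54,200,216)]);B=np.vstack([B,np.zeros((600-B.shape[0],200,3),np.uint8)])
cv2.imwrite("pics/z1.png",np.hstack([A,B]))
E
```

```text
(no output)
```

View pics/z1.png

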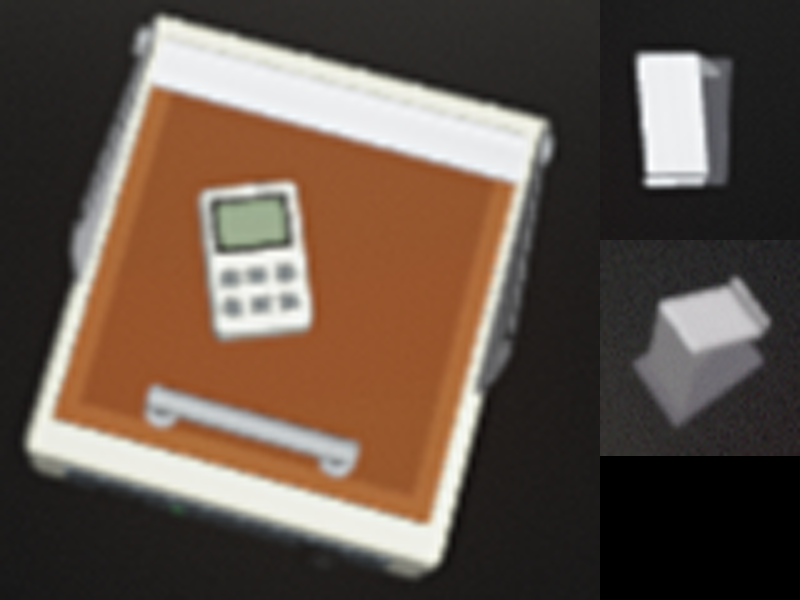

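Zoom shows: timer top-face corners (200,187),(296,182),(312,328),(215,338); bar ends (148,392),(358,448); stand board with ledge towards the robot, high end corners (37,53),(98,53) and low end (46,180),(108,182) in its crop.

Run:
```python
from h import *
C=lambda u,v:(225+u/5-.4,135+v/5-.4)
D=lambda u,v:(140+u/4-.4,200+v/4-.4)
T=np.array([at("top",C(*c),.1425) for c in [(200,187),(296,182),(312,328),(215,338)]])
d=T[0]+T[1]-T[2]-T[3];print("timer",T.mean(0),np.degrees(np.arctan2(d[1],d[0])),np.linalg.norm(d[:2])/2,np.linalg.norm(T[0]-T[1]))
b=np.array([at("top",C(*c),.155) for c in [(148,394),(358,448)]]);d=b[0]-b[1]
print("bar",b.mean(0),np.degrees(np.arctan2(d[1],d[0]))-90,np.linalg.norm(d))
V=np.array([at("top",C(*c),.10) for c in [(160,15),(550,122),(438,565),(28,450)]]);d=V[0]+V[1]-V[2]-V[3]
print("viewer",V.mean(0),np.degrees(np.arctan2(d[1],d[0])),np.linalg.norm(d[:2])/2)
S=np.array([at("top",D(*c),z) for c,z in [((37,53),.085),((98,53),.085),((46,180),.040),((107,180),.040)]])
d=S[0]+S[1]-S[2]-S[3];print("stand",S.mean(0),np.degrees(np.arctan2(d[1],d[0])),np.linalg.norm(d[:2])/2,np.linalg.norm(S[0]-S[1]))
# red, tray, bottle, small timer, tip box rough
for n,p,z in [("tray",(272,270),.024),("red",(178,380),.03),("small",(403,420),.02),("tip",(620,380),.066)]:
    print(n,at("top",(p[0]*.64,p[1]*.64),z).round(3))
```

```text
timer [0.59535189 0.01719846 0.1425    ] 9.8870402545264 0.08777309847805606 0.05549252288318831
bar [0.49928222 0.01260821 0.155     ] -9.905595214404514 0.12027583175328528
viewer [ 0.5930131  -0.00785974  0.1       ] -11.26001872259891 0.27713168633524365
stand [0.45523017 0.35740562 0.0625    ] 5.337210972132151 0.08927965838243904 0.04512772430256128
tray [0.642 0.339 0.024]
red [0.405 0.492 0.03 ]
small [0.364 0.049 0.02 ]
tip [ 0.471 -0.354  0.066]
```

```bash
cat >> h.py <<'E'
def tool(yaw_y,tilt=0.):
    """tool-down rotation with jaw axis at yaw_y deg; then tilt deg: world turn about the jaw axis"""
    a=np.radians(yaw_y);y=np.array([np.cos(a),np.sin(a),0]);z=np.array([0,0,-1.]);x=np.cross(y,z)
    return R.from_rotvec(np.radians(tilt)*y)*R.from_matrix(np.c_[x,y,z])
def rel(P,Rt,o=None):
    o=o or robot.get_obs();R0=R.from_quat(o["tool_rot"])
    print("shift cm",(R0.inv().apply(np.array(P)-o["position"])*100).round(2),"turn deg",np.degrees((R0.inv()*Rt).as_rotvec()).round(1))
def st():
    o=robot.get_obs();print("t",o["time"],"pos",o["position"].round(4),"F",o["ft_force"].round(1),"w",round(o["grip_width"],4),"q",o["q"].round(2));return o
E
python3 - <<'E'
from h import *
st();rel([.575,.01,.30],tool(99.9))
E
```

```text
t 0.1 pos [0.1476 0.6067 0.2407] F [-0.1 -0.   0.1] w 0.0871 q [ 1.15  0.53  1.43 -0.    1.18 -0.18]
shift cm [-55.64 -47.88  -5.86] turn deg [ -0.1  -0.  -23.6]
```

>>> apply_moves(
  series=[
    [-14,-12,-5.9,0,0,-23.6,1],
    [-14,-12,-5.9,0,0,-23.6,1],
    [-14,-12,-5.9,0,0,-23.6,1],
    [-14,-12,-5.9,0,0,-23.6,1],
    [-14,-12,-5.9,0,0,-23.6,1],
  ],
)

```text
time: 0.52
position: [0.2566, 0.4551, 0.3011]
tool_rot: [-0.087, 0.996, -0.001, 0.0]
ft_force: [0.3, 0.2, 0.9]
grip_width: 0.0869
```

>>> apply_moves(
  series=[
    [-7.93,-16.52,0,0,0,0,1],
    [-7.93,-16.52,0,0,0,0,1],
    [-7.93,-16.52,0,0,0,0,1],
    [-7.93,-16.52,0,0,0,0,1],
    [-7.93,-16.52,0,0,0,0,1],
  ],
)

```text
time: 0.93
position: [0.3642, 0.3049, 0.3004]
tool_rot: [-0.085, 0.996, -0.001, 0.0]
ft_force: [-0.4, 0.4, -0.7]
grip_width: 0.0871
```

>>> apply_moves(
  series=[
    [-7.93,-16.52,0,0,0,0,1],
    [-7.93,-16.52,0,0,0,0,1],
    [-7.93,-16.52,0,0,0,0,1],
    [-7.93,-16.52,0,0,0,0,1],
    [-7.93,-16.52,0,0,0,0,1],
  ],
)

```text
time: 1.35
position: [0.4716, 0.1554, 0.3005]
tool_rot: [-0.085, 0.996, -0.001, 0.001]
ft_force: [0.1, 0.5, 0.8]
grip_width: 0.0868
```

>>> apply_moves(
  series=[
    [-7.93,-16.52,0,0,0,0,1],
    [-7.93,-16.52,0,0,0,0,1],
    [-7.93,-16.52,0,0,0,0,1],
    [-7.93,-16.52,0,0,0,0,1],
    [-7.93,-16.52,0,0,0,0,1],
  ],
)

```text
time: 1.77
position: [0.5782, 0.0055, 0.3002]
tool_rot: [-0.085, 0.996, -0.001, 0.001]
ft_force: [0.1, 0.5, 0.4]
grip_width: 0.0868
```

Run:
```python
from h import *
import json
o=st();p=robot.camera_params("wrist");im=robot.camera("wrist")
cv2.imwrite("pics/w1.png",im[:,:,::-1]);cv2.imwrite("pics/w1b.png",cv2.resize(im[:,:,::-1],(800,600),interpolation=cv2.INTER_CUBIC))
print(p);np.savez("w1.npz",**p)
```

```text
t 1.7667 pos [0.5782 0.0055 0.3002] F [0.1 0.5 0.4] w 0.0868 q [-0.18  0.4   1.48 -0.    1.26 -1.92]
{'mtx': array([[297.31863964,   0.        , 253.03091563],
       [  0.        , 297.31863964, 187.57597689],
       [  0.        ,   0.        ,   1.        ]]), 'origin': array([ 0.49817033, -0.00766365,  0.44281847]), 'rotation': array([0.63653694, 0.75621152, 0.1148687 , 0.09884349])}
```

View pics/w1b.png

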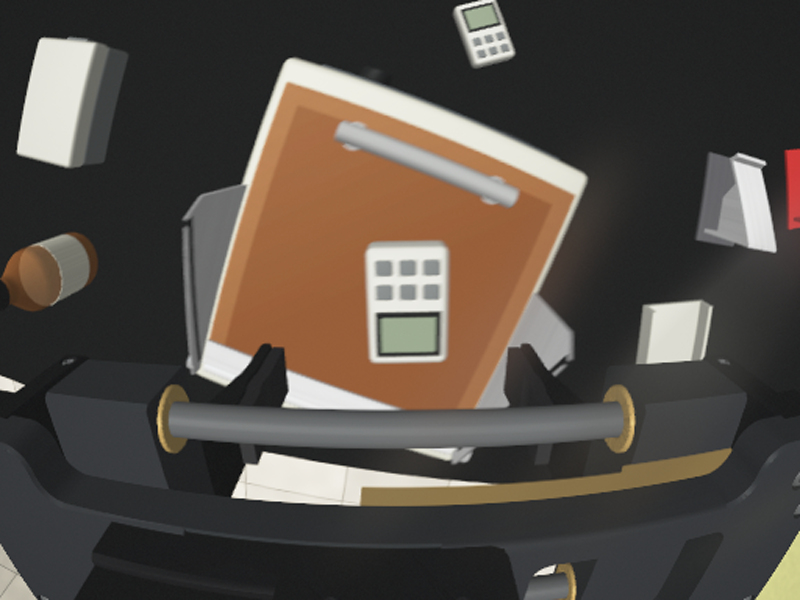

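Wrist view: timer top corners (366,243),(448,241),(447,361),(368,362); bar from (340,131) to (514,195); stand upper right.

Run:
```python
from h import *
p=dict(np.load("w1.npz"));s=.64
A=lambda u,v,z:at("wrist",(u*s-.2,v*s-.2),z,p)
T=np.array([A(u,v,.1425) for u,v in [(368,362),(447,361),(448,241),(366,243)]])
d=T[0]+T[1]-T[2]-T[3];print("timer",T.mean(0),np.degrees(np.arctan2(d[1],d[0])),np.linalg.norm(d[:2])/2,np.linalg.norm(T[0]-T[1]))
b=np.array([A(u,v,.152) for u,v in [(340,131),(515,196)]]);d=b[1]-b[0]
print("bar",b.mean(0),np.degrees(np.arctan2(d[1],d[0]))-90,np.linalg.norm(d))
tips=np.array([A(572,335,.2),A(186,222,.2)]);print("tips L,R",tips)
yaw=9.9;c=np.array([.5955,.017]);ax=np.radians(yaw)
ex=np.array([np.cos(ax),np.sin(ax)]);ey=np.array([-ex[1],ex[0]])
g=c-ex*.008-ey*.012
vx=np.radians(-10.5);VX=np.array([np.cos(vx),np.sin(vx)]);VY=np.array([-VX[1],VX[0]])
print(g);
for sx in(-1,1):
    q=g+ey*.095+sx*ex*.0375-np.array([.593,-.0079]);print("body corner in viewer",q@VX,q@VY)
```

```text
timer [0.59762993 0.01662588 0.1425    ] 10.471293940814009 0.08673671054447861 0.05670697475813029
bar [0.50095066 0.01300297 0.152     ] -10.064655431387834 0.11736145623798493
tips L,R [[ 0.58103921  0.11216499  0.2       ]
 [ 0.55204278 -0.11936911  0.2       ]]
[0.58968227 0.00380326]
body corner in viewer -0.07365733776543622 0.08687301298675727
body corner in viewer -0.0033611885535443607 0.11301591653589341
```

Run:
```python
from h import *
st();rel([.5904,.0056,.165],tool(100.2))
```

```text
t 1.8167 pos [0.5789 0.0047 0.3   ] F [ 0.9 -1.   0.7] w 0.087 q [-0.18  0.4   1.48 -0.    1.25 -1.92]
shift cm [-1.11 -0.06 13.5 ] turn deg [-0.2  0.1 -0.6]
```

>>> apply_moves(
  series=[
    [-1.1,-0.05,2,0,0,-0.6,1],
    [-1.1,-0.05,5,0,0,-0.6,1],
    [-1.1,-0.05,8.5,0,0,-0.6,1],
    [-1.1,-0.05,11.5,0,0,-0.6,1],
    [-1.1,-0.05,13.5,0,0,-0.6,1],
  ],
  newtons=30,
)

```text
time: 2.23
position: [0.5834, 0.013, 0.1623]
tool_rot: [-0.092, 0.996, 0.001, -0.003]
ft_force: [-0.1, 0.2, 0.4]
grip_width: 0.0868
```

>>> apply_moves(
  series=[
    [0,0,1,0,0,0,1],
    [0,0,1.7,0,0,0,1],
    [0,0,2.2,0,0,0,1],
    [0,0,2.5,0,0,0,1],
    [0,0,2.5,0,0,0,1],
  ],
)

```text
time: 2.65
position: [0.5865, 0.0118, 0.1411]
tool_rot: [-0.092, 0.996, -0.0, 0.001]
ft_force: [0.4, 1.1, 0.1]
grip_width: 0.0868
```

>>> apply_moves(
  series=[
    [0,0,0,0,0,0,0.5],
    [0,0,0,0,0,0,0.4],
    [0,0,0,0,0,0,0.3],
    [0,0,0,0,0,0,0.3],
    [0,0,0,0,0,0,0.3],
  ],
  newtons=30,
)

```text
time: 3.07
position: [0.5862, 0.0118, 0.141]
tool_rot: [-0.092, 0.996, 0.0, 0.0]
ft_force: [-0.4, 1.2, 0.3]
grip_width: 0.0613
```

>>> apply_moves(
  series=[
    [0,0,0,0,0,0,0.3],
    [0,0,0,0,0,0,0.3],
    [0,0,0,0,0,0,0.3],
    [0,0,0,0,0,0,0.3],
    [0,0,0,0,0,0,0.3],
  ],
)

```text
time: 3.48
position: [0.586, 0.0119, 0.1407]
tool_rot: [-0.092, 0.996, 0.0, 0.0]
ft_force: [-0.9, 1.0, 3.2]
grip_width: 0.0559
```

>>> apply_moves(
  series=[
    [0,0,-1,0,0,0,0.3],
    [0,0,-3,0,0,0,0.3],
    [0,0,-6,0,0,0,0.3],
    [0,0,-9,0,0,0,0.3],
    [0,0,-12,0,0,0,0.3],
  ],
  newtons=40,
)

```text
time: 3.9
position: [0.5856, 0.0114, 0.2616]
tool_rot: [-0.092, 0.996, -0.0, -0.001]
ft_force: [0.1, -0.2, -1.6]
grip_width: 0.0553
```

>>> apply_moves(
  series=[
    [0,0,-2,0,0,0,0.3],
    [0,0,-3,0,0,0,0.3],
    [0,0,-3,0,0,0,0.3],
    [0,0,-3,0,0,0,0.3],
    [0,0,-3,0,0,0,0.3],
  ],
)

```text
time: 4.32
position: [0.5849, 0.0118, 0.2887]
tool_rot: [-0.092, 0.996, 0.0, -0.002]
ft_force: [0.5, 0.9, -1.6]
grip_width: 0.0556
```

Run:
```python
from h import *
o=st();p=robot.camera_params("wrist");im=robot.camera("wrist")
cv2.imwrite("pics/w2.png",im[:,:,::-1])
np.savez("w2.npz",**p,tp=o["position"],tr=o["tool_rot"])
A=im[100:300,150:400,::-1];t=robot.camera("top")[:,:,::-1];cv2.imwrite("pics/top1.png",t)
st_=im[60:200,420:512,::-1]
B=np.vstack([cv2.resize(st_,(276,420),interpolation=cv2.INTER_CUBIC)])
B=np.vstack([B,np.zeros((600-420,276,3),np.uint8)])
cv2.imwrite("pics/w2b.png",np.hstack([cv2.resize(A,(500,400),interpolation=cv2.INTER_CUBIC),B[:400]]))
print(p["origin"])
```

```text
t 4.3167 pos [0.5849 0.0118 0.2887] F [ 0.5  0.9 -1.6] w 0.0556 q [-0.17  0.42  1.48 -0.    1.24 -1.92]
[ 0.50589133 -0.00296081  0.43181385]
```

View pics/w2b.png

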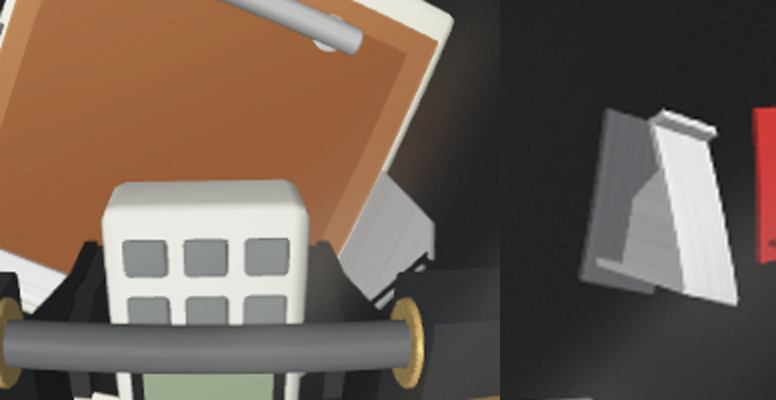

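The timer is held square (key-end top edge about (108,213)–(306,212) in crop); stand seen right with ledge at (652,125)–(712,140) and high end (683,290)–(737,305).

Run:
```python
from h import *
p=dict(np.load("w2.npz"));o=p
k=np.array([at("wrist",(150+u/2,100+v/2),p["tp"][2]+.0015,p) for u,v in [(108,213),(306,212)]])
print("key end tool mm",(R.from_quat(p["tr"]).inv().apply(k-p["tp"])*1000).round(1))
D=lambda u,v,z:at("wrist",(420+(u-500)/3,60+v/3),z,p)
S=np.array([D(683,290,.085),D(737,305,.085),D(652,125,.040),D(707,142,.040)]);print(S.round(4))
d=S[0]+S[1]-S[2]-S[3];print("stand",S.mean(0),np.degrees(np.arctan2(d[1],d[0])),np.linalg.norm(d[:2])/2,np.linalg.norm(S[0]-S[1]))
# target: hover above stand
```

```text
key end tool mm [[ 26.5 -25.1  -1.4]
 [ 26.9  25.7  -1.4]]
[[0.5016 0.3402 0.085 ]
 [0.499  0.3854 0.085 ]
 [0.4217 0.3312 0.04  ]
 [0.4169 0.3763 0.04  ]]
stand [0.45981091 0.35826715 0.0625    ] 6.34649772771044 0.08148759302787342 0.04529041544010645
```

```bash
cat >> h.py <<'E'
def rest(x,y,z,c=(.4575,.358,.062),yaw=6.):
    a=R.from_euler("zy",[yaw,-30],degrees=True)
    return np.array(c)+a.apply([x,y,z])
E
python3 - <<'E'
from h import *
o=st();t=rest(-.010,0,.1065);print(t);rel(t+[0,0,.12],tool(96,-30))
o2=dict(o);o2["position"]=t+[0,0,.12];o2["tool_rot"]=tool(96,-30).as_quat();rel(t,tool(96,-30),o2)
E
```

```text
t 4.4167 pos [0.585  0.0118 0.2885] F [ 0.1  0.4 -1.6] w 0.0561 q [-0.17  0.42  1.48 -0.    1.24 -1.92]
[0.39563719 0.35695472 0.1492591 ]
shift cm [12.31 37.39  2.02] turn deg [  1.2 -30.2   4.4]
shift cm [ 6.    0.   10.39] turn deg [0. 0. 0.]
```

>>> apply_moves(
  series=[
    [0.8,2.4,0,0,0,0,0.3],
    [2,6,0.3,0,0,0,0.3],
    [3.3,10,0.6,0,0,0,0.3],
    [4.6,14,0.8,0,0,0,0.3],
    [6,18,1,0,0,0,0.3],
  ],
)

```text
time: 4.83
position: [0.4936, 0.1773, 0.2791]
tool_rot: [-0.091, 0.996, 0.0, -0.001]
ft_force: [1.4, 0.2, -0.7]
grip_width: 0.0554
```

>>> apply_moves(
  series=[
    [1.2,3.8,0.2,0.2,-6,0.9,0.3],
    [2.5,7.6,0.4,0.5,-12,1.8,0.3],
    [3.8,11.5,0.6,0.7,-18,2.6,0.3],
    [5.2,15.5,0.8,1,-24,3.5,0.3],
    [6.3,19.4,1,1.2,-30.2,4.4,0.3],
  ],
)

```text
time: 5.25
position: [0.4104, 0.3255, 0.2701]
tool_rot: [-0.055, 0.973, 0.005, 0.224]
ft_force: [0.1, -1.1, -1.9]
grip_width: 0.0558
```

>>> apply_moves(
  series=[
    [0.8,0,1.4,0,0,0,0.3],
    [2.2,0,3.8,0,0,0,0.3],
    [4,0,6.9,0,0,0,0.3],
    [5.4,0,9.3,0,0,0,0.3],
    [6,0,10.4,0,0,0,0.3],
  ],
)

```text
time: 5.67
position: [0.4026, 0.3201, 0.1471]
tool_rot: [-0.055, 0.974, 0.003, 0.22]
ft_force: [0.9, 0.1, -1.3]
grip_width: 0.0556
```

>>> apply_moves(
  series=[
    [0,0,0,0,0,0,0.3],
    [0,0,0,0,0,0,0.3],
    [0,0,0,0,0,0,0.3],
  ],
)

```text
time: 5.92
position: [0.4062, 0.3219, 0.152]
tool_rot: [-0.054, 0.973, 0.005, 0.225]
ft_force: [-0.5, -1.1, -1.8]
grip_width: 0.0556
```

Run:
```python
from h import *
o=st();print(o["tool_rot"],tool(96,-30).as_quat());p=robot.camera_params("wrist");im=robot.camera("wrist")
cv2.imwrite("pics/w3.png",im[:,:,::-1]);s=robot.camera("scene");cv2.imwrite("pics/s3.png",s[:,:,::-1])
np.savez("w3.npz",**p,tp=o["position"],tr=o["tool_rot"])
A=im[60:260,120:390,::-1];B=s[200:340,270:390,::-1]
A=cv2.resize(A,(540,400),interpolation=cv2.INTER_CUBIC);B=cv2.resize(B,(240,280),interpolation=cv2.INTER_CUBIC)
B=np.vstack([B,np.zeros((120,240,3),np.uint8)])
cv2.imwrite("pics/w3b.png",np.hstack([A,B]))
```

```text
t 5.9167 pos [0.4062 0.3219 0.152 ] F [-0.5 -1.1 -1.8] w 0.0556 q [ 0.57  0.48  2.04 -0.79  0.29 -0.38]
[-0.05405098  0.9729328   0.00510283  0.22462016] [-0.05055265  0.96460206  0.01354554  0.25846434]
```

View pics/w3b.png

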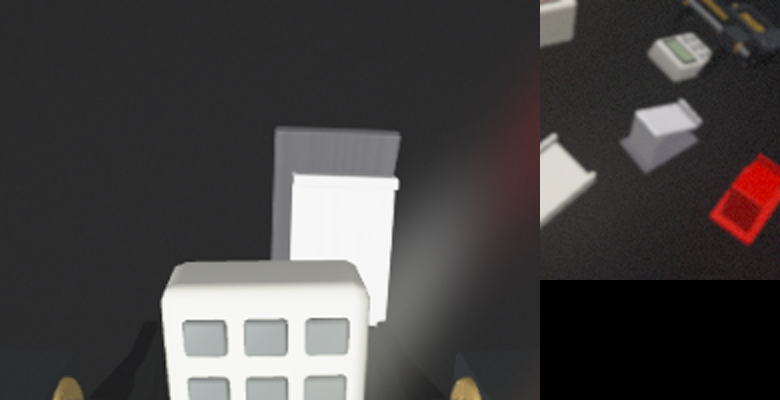

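Run:
```python
from h import *
p=dict(np.load("w3.npz"))
D=lambda u,v,z:at("wrist",(120+u/2,60+v/2),z,p)
S=np.array([D(293,186,.0475),D(397,189,.0475),D(385,322,.085)]);print(S.round(4))
d=S[0]-S[1];print(np.degrees(np.arctan2(d[1],d[0]))+90,np.linalg.norm(d))
a=R.from_euler("zy",[6,-30],degrees=True)
print("model ledge inner top",[rest(-.046,y,.010).round(4) for y in(-.022,.022)],"high right",rest(.046,.022,0).round(4),rest(.046,-.022,0).round(4))
k=[D(165,300,p["tp"][2]),D(368,297,p["tp"][2])];print((R.from_quat(p["tr"]).inv().apply(np.array(k)-p["tp"])*1000).round(1))
# ray-plane at tool z=-1.5mm
Rt=R.from_quat(p["tr"])
for uv in [(165,290),(366,288)]:
    o_,r=ray("wrist",(120+uv[0]/2,60+uv[1]/2),p);oo=Rt.inv().apply(o_-p["tp"]);rr=Rt.inv().apply(r);s=(-.0015-oo[2])/rr[2];print((oo+s*rr)*1000)
rel(rest(-.010,0,.07),tool(96,-30))
```

```text
[[0.4162 0.3329 0.0475]
 [0.4119 0.3764 0.0475]
 [0.4533 0.3765 0.085 ]]
5.557112556955019 0.04365903431200427
model ledge inner top [array([0.4149, 0.3313, 0.0489]), array([0.4109, 0.3751, 0.0466])] high right [0.4951 0.3847 0.0837] [0.4991 0.3409 0.086 ]
[[ 30.1 -23.4 -14.3]
 [ 31.5  23.8 -15.7]]
[ 27.76905021 -25.58708467  -1.5       ]
[28.38668196 25.77111189 -1.5       ]
shift cm [0.54 3.43 3.61] turn deg [-0.6 -3.9  0.5]
```

```bash
sed -i 's/"zy",\[yaw,-30\]/"ZY",[yaw,-30]/; s/c=(.4575,.358,.062),yaw=6./c=(.4585,.3592,.062),yaw=5.7/' h.py
python3 - <<'E'
from h import *
print(rest(-.046,-.022,.01),rest(-.046,.022,.01))
rel(rest(-.010,0,.06),tool(95.7,-30))
E
```

```text
[0.41606956 0.33285556 0.04766025] [0.41169949 0.37663801 0.04766025]
shift cm [0.39 3.22 4.65] turn deg [-0.5 -3.9  0.8]
```

>>> apply_moves(
  series=[
    [0.1,0.8,0.5,-0.2,-1,0.2,0.3],
    [0.2,1.6,1,-0.3,-2,0.4,0.3],
    [0.4,2.4,2,-0.5,-3,0.6,0.3],
    [0.4,3.2,2.5,-0.5,-3.9,0.8,0.3],
    [0.4,3.2,2.5,-0.5,-3.9,0.8,0.3],
  ],
)

```text
time: 6.43
position: [0.4099, 0.3554, 0.1273]
tool_rot: [-0.049, 0.965, 0.014, 0.258]
ft_force: [-0.8, -0.1, -1.6]
grip_width: 0.0557
```

>>> apply_moves(
  series=[
    [0,0,0,0,0,0,0.3],
    [0,0,0,0,0,0,0.3],
    [0,0,0,0,0,0,0.3],
  ],
)

```text
time: 6.68
position: [0.41, 0.3536, 0.1278]
tool_rot: [-0.048, 0.965, 0.013, 0.258]
ft_force: [0.5, -0.3, -0.7]
grip_width: 0.0557
```

Run:
```python
from h import *
o=st();rel(rest(-.010,0,.06),tool(95.7,-30))
```

```text
t 6.6833 pos [0.41   0.3536 0.1278] F [ 0.5 -0.3 -0.7] w 0.0557 q [ 0.64  0.56  2.04 -1.27  0.27  0.17]
shift cm [0.06 0.07 2.15] turn deg [-0.  -0.1 -0. ]
```

>>> apply_moves(
  series=[
    [0.06,0.07,1,0,0,0,0.3],
    [0.06,0.07,2,0,0,0,0.3],
    [0.06,0.07,3,0,0,0,0.3],
    [0.06,0.07,4,0,0,0,0.3],
    [0.06,0.07,4.6,0,0,0,0.3],
  ],
)

```text
time: 7.1
position: [0.4347, 0.36, 0.0911]
tool_rot: [-0.047, 0.966, 0.01, 0.253]
ft_force: [0.6, 0.1, -1.6]
grip_width: 0.0555
```

>>> apply_moves(
  series=[
    [0,0,0,0,0,0,0.3],
    [0,0,0,0,0,0,0.3],
  ],
)

```text
time: 7.27
position: [0.434, 0.3599, 0.0912]
tool_rot: [-0.048, 0.966, 0.01, 0.253]
ft_force: [-0.4, 1.1, -0.9]
grip_width: 0.0556
```

Run:
```python
from h import *
o=st();rel(rest(-.016,0,.0265),tool(95.7,-30));p=robot.camera_params("wrist");im=robot.camera("wrist")[:,:,::-1]
s=robot.camera("scene")[:,:,::-1];cv2.imwrite("pics/w4.png",im)
np.savez("w4.npz",**p,tp=o["position"],tr=o["tool_rot"])
A=cv2.resize(im[60:260,120:390],(540,400),interpolation=cv2.INTER_CUBIC);B=cv2.resize(s[220:320,290:350],(240,400),interpolation=cv2.INTER_CUBIC)
cv2.imwrite("pics/w4b.png",np.hstack([A,B]))
```

```text
t 7.2667 pos [0.434  0.3599 0.0912] F [-0.4  1.1 -0.9] w 0.0556 q [ 0.62  0.66  2.   -1.43  0.25  0.32]
shift cm [ 0.94 -0.31  1.11] turn deg [-0.3 -0.6  0. ]
```

View pics/w4b.png

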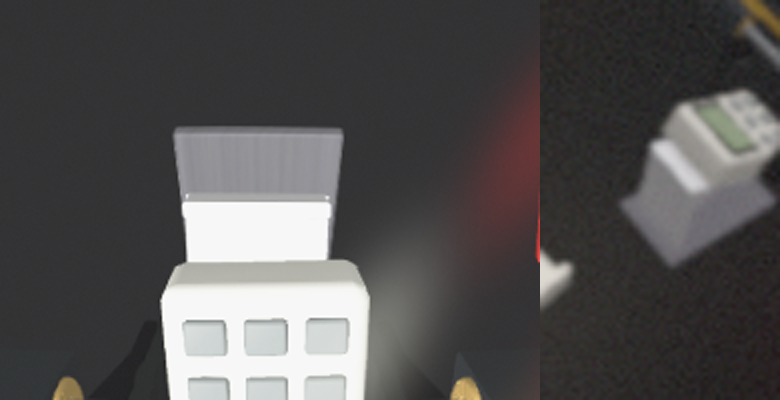

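Timer is about 3 mm too far left (+y) over the board (timer centre col 265, ledge centre 256), tilt fine. Correct, then descend.

>>> apply_moves(
  series=[
    [0.2,-0.15,0,0,0,0,0.3],
    [0.4,-0.3,0.2,0,0,0,0.3],
    [0.6,-0.3,0.4,0,0,0,0.3],
    [0.6,-0.3,0.6,0,0,0,0.3],
    [0.6,-0.3,0.6,0,0,0,0.3],
  ],
)

```text
time: 7.78
position: [0.4334, 0.3595, 0.0864]
tool_rot: [-0.047, 0.967, 0.009, 0.25]
ft_force: [1.3, -1.1, -1.5]
grip_width: 0.0558
```

Run:
```python
from h import *
o=st();rel(rest(-.016,0,.0265),tool(95.7,-30))
```

```text
t 7.7833 pos [0.4334 0.3595 0.0864] F [ 1.3 -1.1 -1.5] w 0.0558 q [ 0.62  0.66  2.   -1.43  0.25  0.32]
shift cm [ 0.65 -0.27  0.73] turn deg [-0.4 -1.   0. ]
```

Run:
```python
from h import *
o=st();rel(rest(-.013,0,.031),tool(95.7,-27.5))
```

```text
t 7.7833 pos [0.4334 0.3595 0.0864] F [ 1.3 -1.1 -1.5] w 0.0558 q [ 0.62  0.66  2.   -1.43  0.25  0.32]
shift cm [ 0.35 -0.28  0.27] turn deg [-0.4  1.5  0. ]
```

>>> apply_moves(
  series=[
    [0.2,-0.2,0,-0.4,1.5,0,0.3],
    [0.3,-0.3,0.1,-0.4,1.5,0,0.3],
    [0.35,-0.3,0.2,-0.4,1.5,0,0.3],
    [0.35,-0.3,0.25,-0.4,1.5,0,0.3],
    [0.35,-0.3,0.25,-0.4,1.5,0,0.3],
  ],
)

```text
time: 8.2
position: [0.4316, 0.3561, 0.0825]
tool_rot: [-0.048, 0.97, 0.011, 0.237]
ft_force: [-0.2, -0.2, -1.3]
grip_width: 0.0555
```

Run:
```python
from h import *
o=st();rel(rest(-.013,0,.031),tool(95.7,-27.5));rel(rest(-.016,0,.0265),tool(95.7,-27.5))
```

```text
t 8.2 pos [0.4316 0.3561 0.0825] F [-0.2 -0.2 -1.3] w 0.0555 q [ 0.61  0.67  2.   -1.35  0.23  0.23]
shift cm [-0.02  0.04  0.03] turn deg [-0.1 -0.   0. ]
shift cm [0.26 0.04 0.49] turn deg [-0.1 -0.   0. ]
```

>>> apply_moves(
  series=[
    [0,0.03,0.1,0,0,0,0.3],
    [0,0.03,0.2,0,0,0,0.3],
    [0,0.03,0.3,0,0,0,0.3],
    [0,0.03,0.3,0,0,0,0.3],
  ],
)

```text
time: 8.53
position: [0.4327, 0.3567, 0.0802]
tool_rot: [-0.049, 0.97, 0.012, 0.237]
ft_force: [-3.5, 0.2, 3.1]
grip_width: 0.0556
```

>>> apply_moves(
  series=[
    [0,0,0.1,0,0,0,0.3],
    [0,0,0.2,0,0,0,0.3],
    [0,0,0.2,0,0,0,0.3],
  ],
)

```text
time: 8.78
position: [0.4332, 0.3571, 0.0787]
tool_rot: [-0.049, 0.97, 0.012, 0.237]
ft_force: [-6.6, 1.5, 5.5]
grip_width: 0.0559
```

>>> apply_moves(
  series=[
    [0.1,0,0,0,0,0,0.3],
    [0.2,0,0,0,0,0,0.3],
    [0.3,0,0,0,0,0,0.3],
    [0.3,0,0,0,0,0,0.3],
  ],
)

```text
time: 9.12
position: [0.433, 0.3571, 0.0785]
tool_rot: [-0.048, 0.97, 0.012, 0.239]
ft_force: [-1.5, 0.3, 7.3]
grip_width: 0.0557
```

Run:
```python
from h import *
o=st();rel(rest(-.016,0,.0265),tool(95.7,-30));a=R.from_euler("ZY",[5.7,-30],degrees=True);print("F rest",a.inv().apply(o["ft_force"]))
```

```text
t 9.1167 pos [0.433  0.3571 0.0785] F [-1.5  0.3  7.3] w 0.0557 q [ 0.61  0.68  2.   -1.41  0.23  0.29]
shift cm [ 0.21 -0.05  0.07] turn deg [-0.  -2.3  0. ]
F rest [2.42368719 0.47513864 7.07799167]
```

>>> apply_moves(
  series=[
    [0.1,0,-0.05,0,0,0,0.3],
    [0.2,0,-0.1,0,0,0,0.3],
    [0.3,0,-0.1,0,0,0,0.3],
    [0.3,0,-0.1,0,0,0,0.3],
  ],
)

```text
time: 9.45
position: [0.43, 0.3565, 0.0772]
tool_rot: [-0.048, 0.97, 0.012, 0.239]
ft_force: [4.4, -0.6, 3.8]
grip_width: 0.0555
```

Run:
```python
from h import *
o=st();rel(rest(-.016,0,.0265),tool(95.7,-30));a=R.from_euler("ZY",[5.7,-30],degrees=True);print("F rest",a.inv().apply(o["ft_force"]))
im=robot.camera("wrist")[:,:,::-1];s=robot.camera("scene")[:,:,::-1];t=robot.camera("top")[:,:,::-1]
A=cv2.resize(im[60:260,120:390],(540,400),interpolation=cv2.INTER_CUBIC);B=cv2.resize(s[220:320,290:350],(240,400),interpolation=cv2.INTER_CUBIC)
cv2.imwrite("pics/w5b.png",np.hstack([A,B]))
```

```text
t 9.45 pos [0.43   0.3565 0.0772] F [ 4.4 -0.6  3.8] w 0.0555 q [ 0.61  0.68  2.   -1.43  0.23  0.32]
shift cm [-0.12 -0.01  0.09] turn deg [-0.1 -2.3 -0.1]
F rest [ 5.61963398 -1.06198647  1.12640234]
```

View pics/w5b.png

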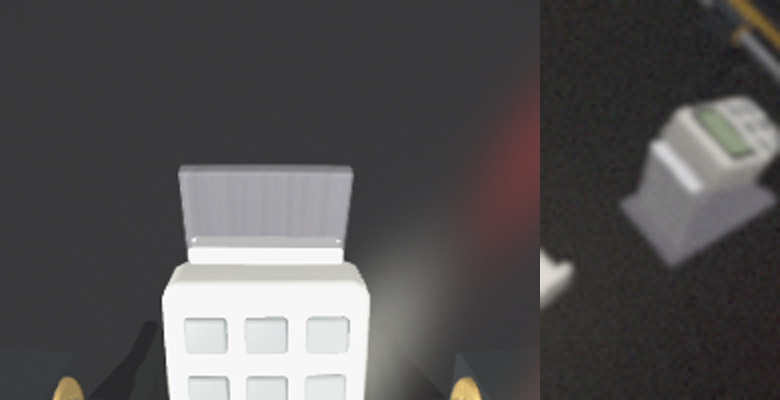

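Centred (timer and ledge both at col 266) and pressed against the ledge. Press down lightly, then release.

>>> apply_moves(
  series=[
    [0,0,0.1,0,0,0,0.3],
    [0,0,0.2,0,0,0,0.3],
    [0,0,0.2,0,0,0,0.3],
  ],
  newtons=12,
)

```text
time: 9.85
position: [0.43, 0.3565, 0.0763]
tool_rot: [-0.048, 0.97, 0.011, 0.238]
ft_force: [1.8, -0.7, 10.9]
grip_width: 0.0559
```

>>> apply_moves(
  series=[
    [0,0,0,0,0,0,0.66],
    [0,0,0,0,0,0,0.68],
    [0,0,0,0,0,0,0.72],
    [0,0,0,0,0,0,0.8],
    [0,0,0,0,0,0,0.9],
  ],
)

```text
time: 10.27
position: [0.4285, 0.3561, 0.0743]
tool_rot: [-0.048, 0.97, 0.011, 0.236]
ft_force: [-1.2, -0.6, 0.3]
grip_width: 0.069
```

>>> apply_moves(
  series=[
    [0,0,0,0,0,0,0.95],
    [0,0,0,0,0,0,0.95],
    [0,0,-1,0,0,0,0.95],
    [0,0,-3,0,0,0,0.95],
    [0,0,-5,0,0,0,0.95],
  ],
)

```text
time: 10.68
position: [0.4059, 0.3539, 0.119]
tool_rot: [-0.048, 0.97, 0.011, 0.236]
ft_force: [0.6, -0.1, -0.0]
grip_width: 0.0828
```

Run:
```python
from h import *
o=st()
im=robot.camera("wrist")[:,:,::-1];s=robot.camera("scene")[:,:,::-1];cv2.imwrite("pics/w6.png",im)
p=robot.camera_params("wrist");np.savez("w6.npz",**p)
A=cv2.resize(im[60:260,120:390],(540,400),interpolation=cv2.INTER_CUBIC);B=cv2.resize(s[220:320,290:350],(240,400),interpolation=cv2.INTER_CUBIC)
cv2.imwrite("pics/w6b.png",np.hstack([A,B]))
```

```text
t 10.6833 pos [0.4059 0.3539 0.119 ] F [ 0.6 -0.1 -0. ] w 0.0828 q [ 0.64  0.57  2.02 -1.1   0.27 -0.  ]
```

View pics/w6b.png

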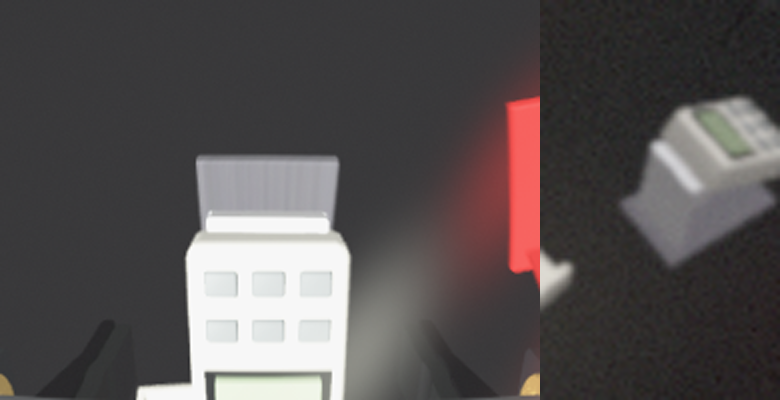

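Timer is seated flat against the ledge, centred. Next the grip bar.

Run:
```python
from h import *
o=dict(st())
for P,T in [((.40,.33,.26),tool(95,0)),((.43,.22,.30),tool(62)),((.47,.11,.29),tool(29)),((.50,.0128,.26),tool(-4))]:
    rel(P,T,o);o["position"]=np.array(P);o["tool_rot"]=T.as_quat()
```

```text
t 10.7833 pos [0.4057 0.3545 0.1212] F [ 0.3 -0.4 -0.2] w 0.0824 q [ 0.64  0.57  2.03 -1.1   0.27  0.  ]
shift cm [ -5.7   -2.37 -12.68] turn deg [ 0.2 27.6  0.7]
shift cm [ -2.03 -11.22  -4.  ] turn deg [ 0.  0. 33.]
shift cm [-8.7  -7.83  1.  ] turn deg [ 0.  0. 33.]
shift cm [-9.96 -2.09  3.  ] turn deg [ 0.  0. 33.]
```

>>> apply_moves(
  series=[
    [-1,-0.5,-3,0,3,0,1],
    [-2.3,-1,-6,0,10,0,1],
    [-4,-1.7,-9,0,16,0,1],
    [-5,-2.1,-12,0,22,0.5,1],
    [-5.7,-2.4,-12.7,0,27.6,0.7,1],
  ],
)

```text
time: 11.2
position: [0.4072, 0.3272, 0.2075]
tool_rot: [-0.036, 0.991, -0.019, 0.129]
ft_force: [1.7, -1.3, -0.9]
grip_width: 0.0867
```

>>> apply_moves(
  series=[
    [-0.4,-2.2,-0.8,0,0,6.6,1],
    [-0.8,-4.4,-1.6,0,0,13.2,1],
    [-1.2,-6.6,-2.4,0,0,19.8,1],
    [-1.6,-8.8,-3.2,0,0,26.4,1],
    [-2,-11.2,-4,0,0,33,1],
  ],
)

```text
time: 11.62
position: [0.4259, 0.2178, 0.2579]
tool_rot: [0.251, 0.959, 0.021, 0.133]
ft_force: [-0.3, 0.8, -0.3]
grip_width: 0.0871
```

Run:
```python
from h import *
o=dict(st());print(o["tool_rot"])
for P,T in [((.47,.11,.29),tool(29)),((.50,.0128,.26),tool(-4))]:
    rel(P,T,o);o["position"]=np.array(P);o["tool_rot"]=T.as_quat()
```

```text
t 11.6167 pos [0.4259 0.2178 0.2579] F [-0.3  0.8 -0.3] w 0.0871 q [ 0.3   0.24  1.92 -0.15  0.74 -0.66]
[0.25079967 0.95864897 0.02098167 0.13285879]
shift cm [-9.73 -6.97 -1.64] turn deg [10.  12.1 31.5]
shift cm [-9.96 -2.09  3.  ] turn deg [ 0.  0. 33.]
```

>>> apply_moves(
  series=[
    [-1.9,-1.4,-1,2,2.4,6.3,1],
    [-3.9,-2.8,-1.5,4,4.8,12.6,1],
    [-5.8,-4.2,-1.6,6,7.2,18.9,1],
    [-7.7,-5.6,-1.6,8,9.6,25.2,1],
    [-9.7,-7,-1.6,10,12.1,31.5,1],
  ],
)

```text
time: 12.03
position: [0.4704, 0.1099, 0.2895]
tool_rot: [0.508, 0.861, -0.001, -0.001]
ft_force: [0.9, 0.3, -1.2]
grip_width: 0.0871
```

>>> apply_moves(
  series=[
    [0,0,0,0,0,0,1],
    [0,0,0,0,0,0,1],
  ],
)

```text
time: 12.2
position: [0.4714, 0.1096, 0.2889]
tool_rot: [0.507, 0.862, -0.001, 0.0]
ft_force: [-1.1, 0.4, 0.3]
grip_width: 0.087
```

Run:
```python
from h import *
o=dict(st());print(o["tool_rot"])
for P,T in [((.50,.0128,.26),tool(-10.2))]:
    rel(P,T,o);o["position"]=np.array(P);o["tool_rot"]=T.as_quat()
```

```text
t 12.2 pos [0.4714 0.1096 0.2889] F [-1.1  0.4  0.3] w 0.087 q [-0.    0.28  1.72 -0.    1.15 -0.51]
[ 5.06697362e-01  8.62123290e-01 -1.10156468e-03  4.73422621e-05]
shift cm [-9.84 -2.21  2.91] turn deg [-0.1  0.1 39.3]
```

>>> apply_moves(
  series=[
    [-2,-0.4,0,0,0,7,1],
    [-4,-0.9,0,0,0,14,1],
    [-6,-1.3,1,0,0,21,1],
    [-8,-1.8,2,0,0,28,1],
    [-9.84,-2.2,2.9,0,0,35,1],
  ],
)

```text
time: 12.62
position: [0.498, 0.015, 0.2595]
tool_rot: [0.743, 0.67, -0.001, -0.0]
ft_force: [0.1, 0.6, -0.7]
grip_width: 0.0868
```

>>> apply_moves(
  series=[
    [0,0,0,0,0,4.2,1],
    [0,0,0,0,0,4.2,1],
    [0,0,0,0,0,4.2,1],
  ],
)

```text
time: 12.87
position: [0.498, 0.0158, 0.2599]
tool_rot: [0.764, 0.645, -0.001, -0.001]
ft_force: [0.0, 0.4, 0.4]
grip_width: 0.0868
```

Run:
```python
from h import *
o=dict(st());print(o["tool_rot"])
p=robot.camera_params("wrist");im=robot.camera("wrist")[:,:,::-1];np.savez("w7.npz",**p)
t=robot.camera("top")[:,:,::-1];cv2.imwrite("pics/w7.png",im)
A=cv2.resize(im,(512,384));B=cv2.resize(t[190:260,130:185],(275,350),interpolation=cv2.INTER_CUBIC);B=np.vstack([B,np.zeros((34,275,3),np.uint8)])
cv2.imwrite("pics/w7b.png",np.hstack([A,B]))
rel([.5,.0128,.2],tool(-10.2))
```

```text
t 12.8667 pos [0.498  0.0158 0.2599] F [0.  0.4 0.4] w 0.0868 q [-0.19  0.33  1.72 -0.    1.09 -0.02]
[ 0.76430494  0.64485354 -0.00111616 -0.00079587]
shift cm [-0.29  0.21  6.05] turn deg [-0.1  0.   0.5]
```

View pics/w7b.png

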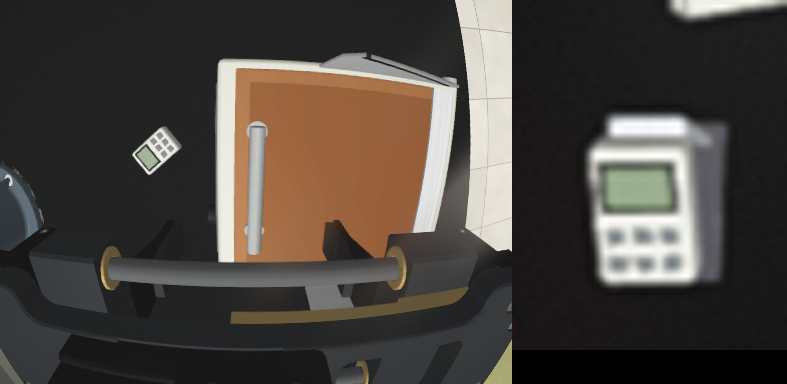

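Bar in wrist view runs (258,127)–(254,252); timer in the top view sits squarely on the stand, display end uphill.

Run:
```python
from h import *
p=dict(np.load("w7.npz"))
b=np.array([at("wrist",uv,.152,p) for uv in [(258,125),(254.5,253)]]);d=b[0]-b[1];print(b,np.linalg.norm(d),np.degrees(np.arctan2(d[1],d[0])))
m=b.mean(0);rel([m[0],m[1],.15],tool(-10))
```

```text
[[ 0.51309076  0.07343608  0.152     ]
 [ 0.49014159 -0.04562043  0.152     ]] 0.12124816434329765 79.08955833977492
shift cm [-0.15  0.36 11.05] turn deg [-0.1  0.   0.3]
```

>>> apply_moves(
  series=[
    [-0.1,0.3,2,0,0,-0.6,1],
    [-0.1,0.33,5,0,0,-0.6,1],
    [-0.1,0.33,8,0,0,-0.6,1],
    [-0.1,0.33,10,0,0,-0.6,1],
    [-0.1,0.33,11,0,0,-0.6,1],
  ],
)

```text
time: 13.38
position: [0.5003, 0.0146, 0.1483]
tool_rot: [0.761, 0.649, -0.002, -0.002]
ft_force: [0.3, -0.6, -0.2]
grip_width: 0.0872
```

>>> apply_moves(
  series=[
    [0,0,0,0,0,0,0.6],
    [0,0,0,0,0,0,0.4],
    [0,0,0,0,0,0,0.35],
    [0,0,0,0,0,0,0.35],
    [0,0,0,0,0,0,0.35],
  ],
  newtons=15,
)

```text
time: 13.8
position: [0.5028, 0.0135, 0.1517]
tool_rot: [0.762, 0.648, 0.001, 0.001]
ft_force: [1.1, -0.1, 0.3]
grip_width: 0.0618
```

Run:
```python
from h import *
o=dict(st());rel([.5016,.0139,.15],tool(-10.6))
```

```text
t 13.8 pos [0.5028 0.0135 0.1517] F [ 1.1 -0.1  0.3] w 0.0618 q [-0.2   0.5   1.82 -0.    0.81 -0.03]
shift cm [ 0.02 -0.13  0.17] turn deg [0.1 0.  1.4]
```

Lower by 1.5 mm and close slowly.

>>> apply_moves(
  series=[
    [0,-0.1,0.15,0,0,0.5,0.3],
    [0,-0.1,0.15,0,0,0.5,0.2],
    [0,-0.1,0.15,0,0,0.5,0.1],
    [0,-0.1,0.15,0,0,0.5,0.05],
    [0,-0.1,0.15,0,0,0.5,0],
  ],
)

```text
time: 14.22
position: [0.5011, 0.0136, 0.1491]
tool_rot: [0.765, 0.644, -0.0, -0.0]
ft_force: [0.3, -0.1, 0.7]
grip_width: 0.0281
```

>>> apply_moves(
  series=[
    [0,0,0,0,0,0,0],
    [0,0,0,0,0,0,0],
    [0,0,0,0,0,0,0],
    [0,0,0,0,0,0,0],
    [0,0,0,0,0,0,0],
  ],
)

```text
time: 14.63
position: [0.4995, 0.0139, 0.1488]
tool_rot: [0.765, 0.644, -0.001, -0.002]
ft_force: [-4.7, -0.2, 1.8]
grip_width: 0.0133
```

>>> apply_moves(
  series=[
    [0,0,0,0,0,0,0],
    [0,0,0,0,0,0,0],
    [0,0,0,0,0,0,0],
  ],
)

```text
time: 14.88
position: [0.4995, 0.0139, 0.1488]
tool_rot: [0.765, 0.644, -0.001, -0.002]
ft_force: [-5.4, 0.4, 2.0]
grip_width: 0.0133
```

Bar gripped. Now lift along the arc, tool turning with the shield.

>>> apply_moves(
  series=[
    [0,0,0,0,0,0,0],
    [0,0,0,0,0,0,0],
    [0,0,0,0,0,0,0],
  ],
  newtons=45,
)

```text
time: 15.13
position: [0.4995, 0.014, 0.1488]
tool_rot: [0.765, 0.644, -0.001, -0.002]
ft_force: [-5.2, -0.6, 2.5]
grip_width: 0.0126
```

>>> apply_moves(
  series=[
    [0,0.07,-0.37,1,0,0,0],
    [0,0.14,-0.74,2,0,0,0],
    [0,0.23,-1.1,3,0,0,0],
    [0,0.31,-1.47,4,0,0,0],
    [0,0.41,-1.84,5,0,0,0],
  ],
)

```text
time: 15.55
position: [0.5033, 0.0132, 0.1664]
tool_rot: [0.764, 0.644, -0.03, -0.036]
ft_force: [-4.2, -0.5, -3.9]
grip_width: 0.0124
```

```bash
cat >> h.py <<'E'
def arc(P0=np.array([.4995,.0139,.1488])):
    o=st();d=o["position"]-P0;print("dz mm",d[2]*1000,"fwd mm",1000*(d[0]*np.cos(.18)-d[1]*np.sin(.18)),"lat",1000*(d[1]*np.cos(.18)+d[0]*np.sin(.18)))
    print("theta from rise",np.degrees(np.arcsin((d[2]*1000+38)/216.4))-10.1,"tool tilt",np.degrees(np.arccos(-R.from_quat(o["tool_rot"]).as_matrix()[2,2])),"tau5",o["joint_torque"].round(1))
E
python3 -c "
from h import *
arc()"
```

```text
t 15.55 pos [0.5033 0.0132 0.1664] F [-4.2 -0.5 -3.9] w 0.0124 q [-0.19  0.51  1.75 -0.    0.98 -0.02]
dz mm 17.62557952644739 fwd mm 3.8188527234432583 lat -0.024505051047683628
theta from rise 4.795080217494224 tool tilt 5.357007371678034 tau5 [  0.2 -40.5 -15.8   0.3  -1.   -0.1]
```

>>> apply_moves(
  series=[
    [0,0,-0.74,2,0,0,0],
    [0,0.17,-1.47,4,0,0,0],
    [0,0.36,-2.2,6,0,0,0],
    [0,0.58,-2.92,8,0,0,0],
    [0,0.83,-3.64,10,0,0,0],
  ],
)

```text
time: 15.97
position: [0.5157, 0.0108, 0.2022]
tool_rot: [0.758, 0.639, -0.086, -0.101]
ft_force: [-3.3, -0.6, -5.4]
grip_width: 0.0125
```

>>> apply_moves(
  series=[
    [0,0.14,-0.74,2,0,0,0],
    [0,0.31,-1.47,4,0,0,0],
    [0,0.51,-2.2,6,0,0,0],
    [0,0.73,-2.92,8,0,0,0],
    [0,0.98,-3.64,10,0,0,0],
  ],
)

```text
time: 16.38
position: [0.5338, 0.0072, 0.2347]
tool_rot: [0.746, 0.629, -0.142, -0.167]
ft_force: [-4.8, -2.6, -3.5]
grip_width: 0.0128
```

```bash
python3 -c "
from h import *
arc()"
```

```text
t 16.3833 pos [0.5338 0.0072 0.2347] F [-4.8 -2.6 -3.5] w 0.0128 q [-0.19  0.61  1.39 -0.01  1.59 -0.02]
dz mm 85.86630724432528 fwd mm 34.928516420798964 lat -0.4856112490245002
theta from rise 24.817415259348174 tool tilt 25.357687849580554 tau5 [  1.1 -48.5 -18.5   0.9   0.2  -0.1]
```

>>> apply_moves(
  series=[
    [0,0.14,-0.74,2,0,0,0],
    [0,0.3,-1.4,3.8,0,0,0],
    [0,0.44,-1.95,5.3,0,0,0],
    [0,0.56,-2.38,6.5,0,0,0],
    [0,0.64,-2.64,7.2,0,0,0],
  ],
)

```text
time: 16.8
position: [0.5502, 0.0039, 0.256]
tool_rot: [0.734, 0.618, -0.182, -0.214]
ft_force: [-8.4, -4.0, -2.1]
grip_width: 0.0126
```

>>> apply_moves(
  series=[
    [0,0,0,0,0,0,0],
    [0,0,0,0,0,0,0],
    [0,0,0,0,0,0,0],
    [0,0,0,0,0,0,0],
  ],
)

```text
time: 17.13
position: [0.5499, 0.004, 0.2557]
tool_rot: [0.734, 0.618, -0.182, -0.213]
ft_force: [-8.1, -2.7, -1.6]
grip_width: 0.0135
```

Run:
```python
from h import *
arc()
s=robot.camera("scene")[:,:,::-1];t=robot.camera("top")[:,:,::-1];cv2.imwrite("pics/s8.png",s);cv2.imwrite("pics/t8.png",t)
A=cv2.resize(s[110:250,170:310],(560,560),interpolation=cv2.INTER_CUBIC);B=cv2.resize(s[225:295,290:350],(240,280),interpolation=cv2.INTER_CUBIC);C=cv2.resize(t[190:260,130:190],(240,280),interpolation=cv2.INTER_CUBIC)
cv2.imwrite("pics/f8.png",np.hstack([A,np.vstack([B,C])]))
```

```text
t 17.1333 pos [0.5499 0.004  0.2557] F [-8.1 -2.7 -1.6] w 0.0135 q [-0.19  0.67  1.25 -0.01  1.79 -0.02]
dz mm 106.87798860783066 fwd mm 51.390075307512966 lat -0.7445865759896746
theta from rise 31.927840636430204 tool tilt 32.54955316404785 tau5 [  1.6 -50.2 -20.3   1.1   0.7  -0.1]
```

View pics/f8.png

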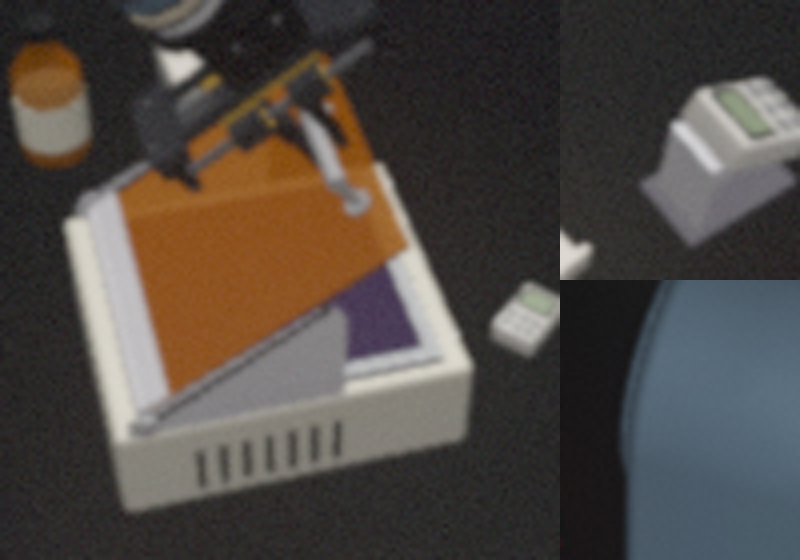

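The sheet's left edge runs along the screen's dark strip, from about (165,400) to (335,305). The timer is still seated on the stand, and encoder geometry gives 31.9°. Handing in while holding.

```bash
python3 -c "
from h import *
arc();print(robot.hand_in())"
```

```text
t 17.2333 pos [0.5499 0.004  0.2557] F [-7.4 -2.4 -2.7] w 0.0128 q [-0.19  0.67  1.25 -0.01  1.79 -0.02]
dz mm 106.85355021673243 fwd mm 51.35136164678189 lat -0.726732047808638
theta from rise 31.919130501500604 tool tilt 32.552258495380286 tau5 [  1.6 -50.2 -20.2   1.1   0.7  -0.1]
the job is handed in; nothing more can be done
None
```

The timer is on its stand, the shield is held at the mark, and I handed the job in at 17.2 s with the bar still gripped.

- **Timer:** I took the larger timer off the shield and set it on the grey stand, face up with its display end uphill. I pushed its key end against the ledge (about 5–6 N), pressed it down lightly and released it. The pictures after release, and again at the end, show it flat and centred.
- **Shield:** I gripped the bar and lifted it along its arc without overshooting. The bar's rise gives a hinge angle of 31.9°, and the tool's tilt reads 32.5°. The last picture shows the sheet's edge in line with the left screen's dark strip.
- **Other objects:** I did not touch the tip box, gel tray, bottle, red stand or small timer. I did not check their final positions one by one.
- **What fell short:** Joint 4 reached its range limit over the stand, so the timer went down about 2° short of the slope and settled flat on release.
- **Unexplained force:** While holding the bar there is a steady wrist force of about 8 N. It is mostly horizontal, not the expected 9 N of vertical load, and part of it probably comes from a 1–2 mm offset in where I gripped the bar.

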